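Gather the embedding rings on a carrying rod

ROBOT

A 6-joint arm with a two-finger parallel gripper is mounted at the origin on a cart in front of the work surface, level with it; the furniture and walls round the work are solid. World frame = base frame: x ahead of the robot, y to its left, z up, the work surface at z = 0. Lengths are in m, angles in rad, forces in N, time in s.
With the tool pointing down it reaches from about 0.35 to 0.975 m from the base axis. Payload 7.1 kg.
Tool frame: the origin (TCP) lies midway between the tips of the shut fingers; the grasp point (between the pads) lies 19 mm behind it; z points along the fingers, x is the direction in which the jaws open and shut, and the axes are right-handed (so a half turn about z gives the same grasp; the last joint's range is limited). The gripper opens to 88 mm and grips with 3 to 60 N. Pads are 20 mm wide; open, the fingers measure 115 mm over their backs; the gripper's body (75 mm by 178 mm) begins 61 mm behind the grasp point.
Start: joints at [1.149, 0.423, 1.63, -0, 1.089, -0.019], TCP at [0.245, 0.575, 0.223] pointing down, gripper open.
Joint ranges: [-3, 3], [-0.9, 2.11], [0.09, 2.58], [-1.31, 4.45], [0.11, 2.69], [-2.54, 2.54]. Speed limits (rad/s): [2.39, 2.39, 3.01, 3.14, 3.14, 3.14].

INTERFACE

Orientations are given as a unit quaternion [w, x, y, z].
In Python, from station import move_pose, movel, movej, command_gripper, wait, inverse_kinematics, read_camera, camera_info, MotionError, job_done, get_time, get_joint_pos, get_qvel, get_effort, get_tcp_pos, get_ee_rot, get_ft_force, get_ft_torque, get_grip_width gives the robot as it stands. Calls block until the motion is done:
- move_pose(position, orientation): joint-space move of the TCP to a pose.
- movel(position, frame=None, v=0.15, until_force=None): straight line of the TCP; frame=None keeps the orientation; v is the mean speed in m/s. With until_force (N) it stops when the force on the tool has changed by that much, and returns True; else False.
- movej(angles): joint-space move.
- command_gripper(opening): opening from 0.0 (shut) to 1.0 (fully open); the grip force is fixed at half the most; returns when the fingers have stopped.
- wait(seconds).
- inverse_kinematics(position, orientation): joint angles nearest the present ones, or None.
- read_camera(name): name is "side" or "top"; returns the picture (420x560x3 uint8, red, green, blue); there is no depth.
- camera_info(name): a dict with "intrinsics" (3x3 intrinsics, pixels), "T" (4x4, takes a point from camera to world coordinates). Camera axes: x right, y up, looking along -z (the intrinsics and any distortion apply to the point x, -y, -z); pixel columns grow to the right and rows downward; lengths in m; the calibration is good to about 2 mm. A picture is of the moment at which its call begins. camera_info takes no time and is no camera call.
A pose or a line that the arm cannot do raises MotionError and nothing moves.
- job_done(): hands the job in, once; it reports no verdict.
Readings, each from a call of its own:
- get_time(): time.
- get_joint_pos(): joint angles.
- get_qvel(): joint speeds.
- get_effort(): joint torques, N m.
- get_tcp_pos(): TCP position.
- get_ee_rot(): TCP orientation.
- get_ft_force(): force on the tool from outside, world axes, zero at the start.
- get_ft_torque(): the same for the moment, N m.
- get_grip_width(): opening from 0.0 (shut) to 1.0 (fully open).
Only numpy, scipy, OpenCV 4.12 (cv2) and the standard library are available. Lean on these libraries where they do the work, as an engineer would, in place of code of your own. Each camera call takes 0.05 s, during which the arm holds its last target.

TASK

Take the carrying rod by its handle out of its forked stand, thread it through the three steel rings standing in the draining trough, and keep pushing gently until the rod's collar has closed the rings up face to face and snug against the slotted end plate; hold that light pressure (about 5 to 10 N) for about a second. The end plate has been clamped at a different place each time, so find it by feel and never load the trough with more than 18 N. Then lift all three rings off together on the rod and gently lay the loaded rod back into the forks of its stand, handle up, without disturbing the things around.

Things in the scene. Friction and masses are not known exactly. Their poses are not given: they have to be found in the camera images.
- rod_handle (a point): Centre of the carrying rod's upright grey handle: a block 40 long (x), 14 thick (y, the grasp width), 36 high (z). x runs along the rod to its tip, z up. The rod's axis is 25 mm below this point; the ring-side face of the collar (22 diameter) is 35 mm ahead; an upright tail blade (10 thick, 26 high, centred on the axis) runs from 27 to 57 mm behind. Mass about 0.15 kg.
- rod_tip (a point): Point of the steel carrying rod, on its axis, 120 mm ahead of the handle centre; same axes as the handle. The rod is 10 in diameter and tapers over the last 13 mm to 4.
- ring_near_c (a point): Centre of the first loose steel ring in the trough (the one the rod meets first): outer diameter 40, hole 15, 16 thick, about 45 g, standing on edge, hole along its x axis.
- ring_mid_c (a point): Centre of the second, equal ring.
- ring_far_c (a point): Centre of the third, equal ring, nearest to the end plate.
- rack: Draining trough, fixed to the bench, 170 x 74. Origin: centre of its underside; z up; x along the V trough (x = -75 to +75 mm) in the direction the rod enters; the -x end is open. The ring axis lies 40 mm above the bench at y = 0; the V rails' upper edges are 10 mm below that axis. A rigid end plate stands at the +x end.
- end_rail (a point): Middle of the end plate's clamping range, on the ring axis: 55 mm along x from the trough's origin, fixed to the trough. The steel plate (54 wide, top 61 mm above the bench, slot 20 wide open at the top so the rod passes) is clamped with its ring-side face anywhere up to 12 mm before or behind this point; where is not reported and must be felt. It does not give.
- stand: Rod stand, fixed to the bench, base 200 x 74. Origin on the bench below the home place of the collar's ring-side face; z up; x the way the rod's tip points at home. Two forks, 10 thick, slots 13 wide with flared mouths, tops 80 mm above the bench: at x = -79 mm for the tail blade, at x = +66 mm for the rod's front. At home the handle's centre is at x = -35, y = 0, z = 80 mm.
- timer_c (a point): Bench timer, white, 62 x 62 x 23, a bystander; 10 mm above its underside.
- white_case_c (a point): Flat white slide mailer, 24 x 66 x 15, a bystander; 10 mm above its underside.
- petri_dish_c (a point): Small covered dish, 64 in diameter, 17 high, a bystander; 10 mm above its underside.

How it is judged:
On the way, in this order (a step that is already met when the one before it is completed fails the run):
1. all three rings are threaded on the rod, closed up face to face between collar and end plate, and pressed against the plate with more than 3 N (x of ring_near_c in the frame of rod_handle between 0.03 and 0.0785 m and y of ring_near_c in the frame of rod_handle between -0.006 and 0.006 m and z of ring_near_c in the frame of rod_handle between -0.032 and -0.019 m and x of ring_mid_c in the frame of rod_handle between 0.03 and 0.0785 m and y of ring_mid_c in the frame of rod_handle between -0.006 and 0.006 m and z of ring_mid_c in the frame of rod_handle between -0.032 and -0.019 m and x of ring_far_c in the frame of rod_handle between 0.03 and 0.0785 m and y of ring_far_c in the frame of rod_handle between -0.006 and 0.006 m and z of ring_far_c in the frame of rod_handle between -0.032 and -0.019 m and contact force between ring_far and rack above 3 N and contact force between rod and ring_near above 2 N), for 0.3 s.
2. all three rings hang on the rod, lifted clear of the trough (x of ring_near_c in the frame of rod_handle between 0.03 and 0.112 m and y of ring_near_c in the frame of rod_handle between -0.006 and 0.006 m and z of ring_near_c in the frame of rod_handle between -0.032 and -0.019 m and x of ring_mid_c in the frame of rod_handle between 0.03 and 0.112 m and y of ring_mid_c in the frame of rod_handle between -0.006 and 0.006 m and z of ring_mid_c in the frame of rod_handle between -0.032 and -0.019 m and x of ring_far_c in the frame of rod_handle between 0.03 and 0.112 m and y of ring_far_c in the frame of rod_handle between -0.006 and 0.006 m and z of ring_far_c in the frame of rod_handle between -0.032 and -0.019 m and height (world z) of each of ring_near_c, ring_mid_c, ring_far_c above 0.07 m), for 0.2 s.
At the end, for the whole second after the job is handed in: The rod lies at home in both forks of the stand, tip the same way as before, handle up (within 0.15 rad) and handle centre at its home place within 12 mm along, 7 mm across and 4 mm in height, with all three rings still hanging on the rod between the collar and the front fork; the rod is released (x of ring_near_c in the frame of rod_handle between 0.03 and 0.098 m and y of ring_near_c in the frame of rod_handle between -0.006 and 0.006 m and z of ring_near_c in the frame of rod_handle between -0.032 and -0.019 m and x of ring_mid_c in the frame of rod_handle between 0.03 and 0.098 m and y of ring_mid_c in the frame of rod_handle between -0.006 and 0.006 m and z of ring_mid_c in the frame of rod_handle between -0.032 and -0.019 m and x of ring_far_c in the frame of rod_handle between 0.03 and 0.098 m and y of ring_far_c in the frame of rod_handle between -0.006 and 0.006 m and z of ring_far_c in the frame of rod_handle between -0.032 and -0.019 m and x of rod_handle in the frame of stand between -0.047 and -0.023 m and y of rod_handle in the frame of stand between -0.007 and 0.007 m and z of rod_handle in the frame of stand between 0.076 and 0.084 m and x of rod_tip in the frame of stand above 0.07 m and angle between rod_handle's own z axis and vertical below 0.15 rad and angle between the x axis of rod_handle and the x axis of stand, either way round below 0.06 rad and contact force between rod and stand above 0.5 N); the robot touches nothing.
It fails at once if the trough, its rails or its end plate is loaded with more than 18 N (contact force between rack and anything else above 18 N).
It fails at once if the rod is set into its stand with more than 30 N (contact force between rod and stand above 30 N).
It fails at once if the timer is shifted by more than 20 mm (distance of timer_c from where it was at the start of the episode above 0.02 m).
It fails at once if the white case is shifted by more than 20 mm (distance of white_case_c from where it was at the start of the episode above 0.02 m).
It fails at once if the covered dish is shifted by more than 20 mm (distance of petri_dish_c from where it was at the start of the episode above 0.02 m).
It also fails if it takes over 72 s, if anything falls off the work surface, if the arm or the gripper's body presses on something with over 40 N, if the wrist force passes 120 N, or if a joint passes its speed limit or range.

## Working session

There is one attempt and no reset: what is moved stays moved. The work goes in short steps, each a Python script; the robot and the scene stay as the last script left them, time stands still between calls to the robot, and variables do not carry over. Pictures are saved under pics/ and viewed, and the job is handed in when it is done.

```bash
mkdir -p pics; ls
python3 - <<'E'
from station import *
import cv2, numpy as np
np.set_printoptions(precision=4,suppress=True)
for n in("side","top"):
    i=camera_info(n); print(n,i)
    im=read_camera(n); cv2.imwrite(f"pics/{n}0.png",im[:,:,::-1])
print(get_time(),get_tcp_pos(),get_ee_rot(),get_ft_force())
E
```

```text
pics
side {'intrinsics': array([[459.369 ,   0.    , 282.552 ],
       [  0.    , 459.369 , 214.7407],
       [  0.    ,   0.    ,   1.    ]]), 'T': array([[-0.9355,  0.2461, -0.2535,  0.323 ],
       [-0.3531, -0.6242,  0.6969,  0.4816],
       [ 0.0133,  0.7414,  0.6709,  0.6579],
       [ 0.    ,  0.    ,  0.    ,  1.    ]])}
top {'intrinsics': array([[468.3416,   0.    , 273.8193],
       [  0.    , 468.3416, 204.769 ],
       [  0.    ,   0.    ,   1.    ]]), 'T': array([[-0.0114,  0.9895, -0.1444,  0.438 ],
       [-0.9998, -0.0136, -0.0142, -0.1454],
       [-0.0161,  0.1442,  0.9894,  0.9919],
       [ 0.    ,  0.    ,  0.    ,  1.    ]])}
0.1 [0.2448 0.5745 0.222 ] [ 0.0004  0.8343  0.5514 -0.0006] [-0.5126  0.2168 -1.0216]
```

View pics/side0.png

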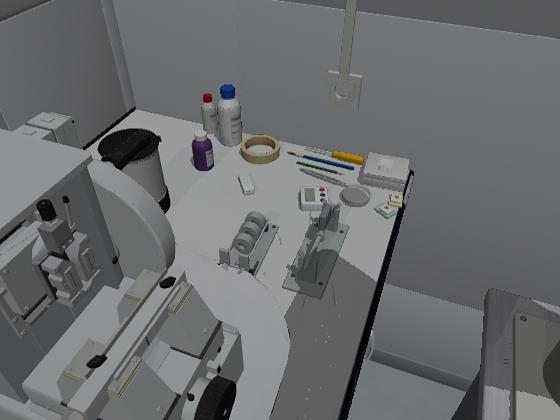

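View pics/top0.png

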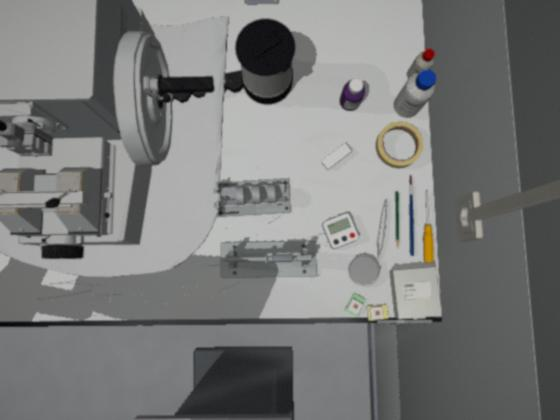

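```bash
cat > h.py <<'E'
import numpy as np, cv2
from scipy.optimize import least_squares
from station import *
np.set_printoptions(precision=4,suppress=True)
INFO={n:camera_info(n) for n in("side","top")}
def proj(n,P):
    i=INFO[n];T=np.array(i["T"]);K=np.array(i["intrinsics"])
    p=(np.asarray(P,float)-T[:3,3])@T[:3,:3]
    return np.stack([K[0,2]+K[0,0]*p[...,0]/-p[...,2],K[1,2]+K[1,1]*(-p[...,1])/-p[...,2]],-1)
def tri(us,ut):
    f=lambda P:np.r_[proj("side",P)-us,proj("top",P)-ut]
    r=least_squares(f,[0.4,-.1,0.05]);return r.x,r.fun
def onz(n,u,z):
    r=least_squares(lambda q:proj(n,np.r_[q,z])-u,[0.4,-.1]);return r.x
def crop(im,x0,y0,x1,y1,s,fn):
    c=cv2.resize(im[y0:y1,x0:x1],None,fx=s,fy=s,interpolation=cv2.INTER_CUBIC)
    for k in range((x0+9)//10*10,x1,10):
        cv2.line(c,(int((k-x0+.5)*s),0),(int((k-x0+.5)*s),6 if k%50 else 14),(255,0,0),1)
        if k%20==0: cv2.putText(c,str(k),(int((k-x0+.5)*s)-10,22),0,.35,(255,0,0),1)
    for k in range((y0+9)//10*10,y1,10):
        cv2.line(c,(0,int((k-y0+.5)*s)),(6,int((k-y0+.5)*s)),(255,0,0),1)
        if k%20==0: cv2.putText(c,str(k),(8,int((k-y0+.5)*s)+4),0,.35,(255,0,0),1)
    cv2.imwrite(fn,c[:,:,::-1])
E
python3 - <<'E'
from h import *
t=cv2.imread("pics/top0.png")[:,:,::-1];s=cv2.imread("pics/side0.png")[:,:,::-1]
crop(t,200,160,360,280,5,"pics/tc.png");crop(s,210,180,360,300,5,"pics/sc.png")
for P in([0,0,0],[.35,0,0],[.5,0,0],[.24,.57,.22]): print(P,proj("top",P),proj("side",P))
E
```

```text
[0, 0, 0] [210.5039 499.1153] [588.8422 391.0197]
[0.35, 0, 0] [211.8668 316.7276] [362.2851 320.5767]
[0.5, 0, 0] [212.4084 244.2463] [280.1632 295.0428]
[0.24, 0.57, 0.22] [-166.3778  403.9335] [ 370.9359 1085.8516]
```

View pics/tc.png

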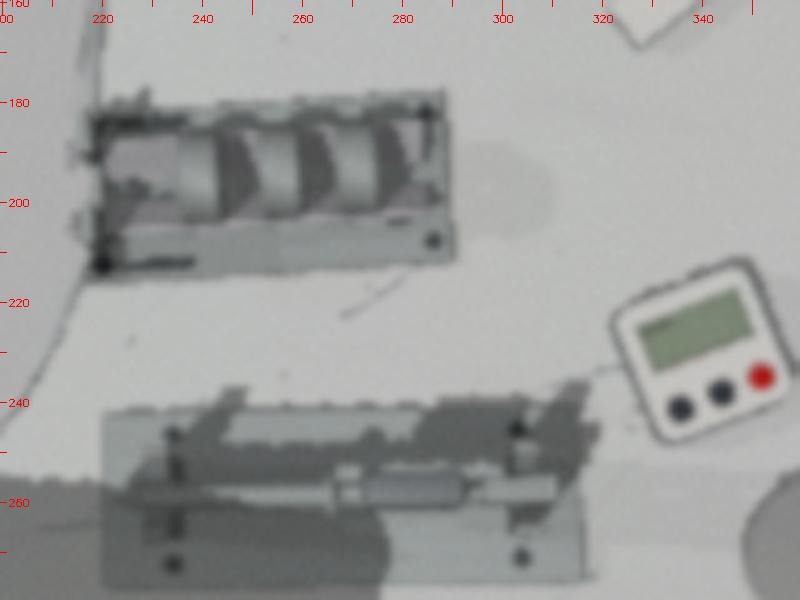

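View pics/sc.png

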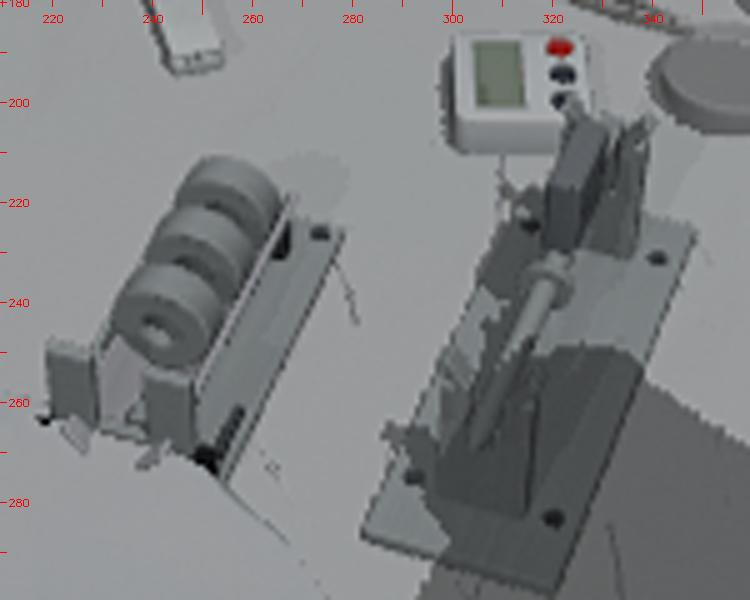

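Run:
```python
from h import *
t=cv2.imread("pics/top0.png")[:,:,::-1];s=cv2.imread("pics/side0.png")[:,:,::-1]
crop(t,0,80,190,290,3,"pics/tm.png");crop(s,0,190,260,420,2.6 and 3,"pics/sm.png")
```

```text
(no output)
```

View pics/tm.png

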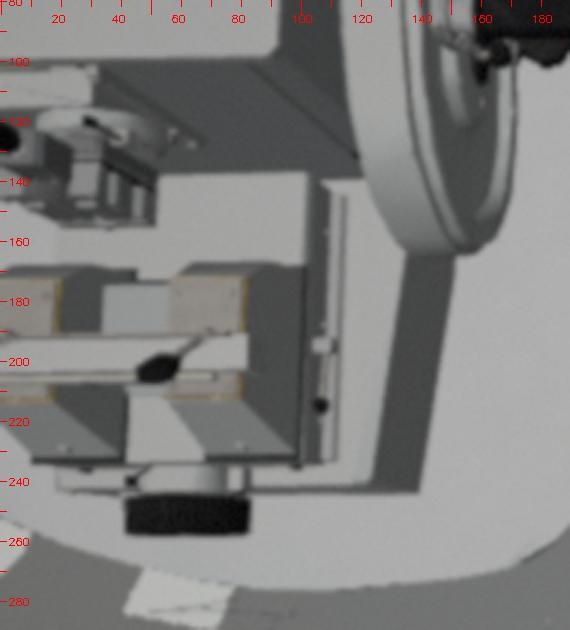

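View pics/sm.png

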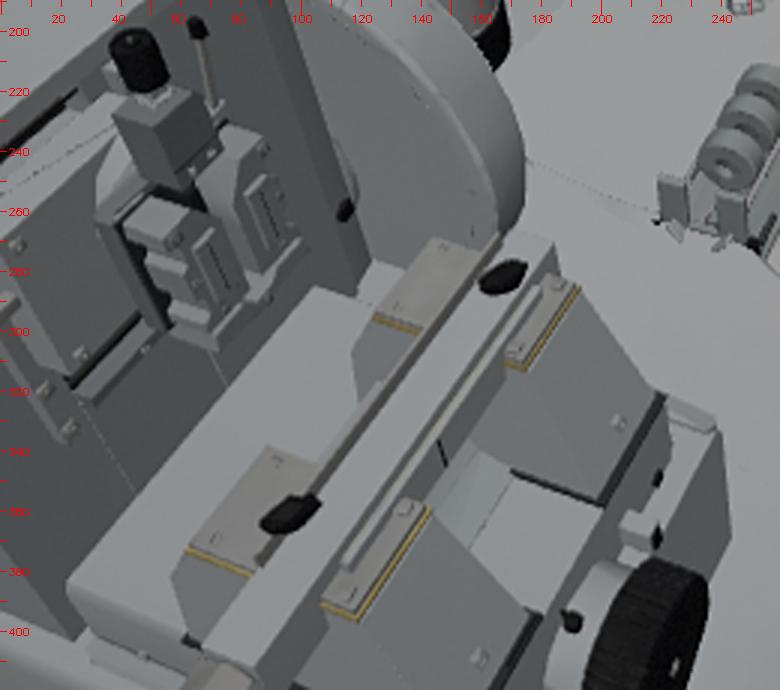

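Run:
```python
from h import *
for n,a,b in [("lever",(167,282),(52,203)),("handwheel",(215,395),(62,250)),("disc low",(170,258),(150,162)),("guard corner near",(193,285),(82,191)),("basecorner",(238,333),(120,240)),("black bottle",(150,140),(265,40))]:
    print(n,tri(np.array(a,float),np.array(b,float)))
```

```text
lever (array([0.5531, 0.2187, 0.2598]), array([ 0.2219,  0.0565, -0.1146, -0.3115]))
handwheel (array([0.4852, 0.261 , 0.1267]), array([ 0.1112,  0.0224, -0.0495, -0.1685]))
disc low (array([0.6447, 0.0971, 0.1394]), array([-0.7994, -0.2062,  0.3581,  0.9613]))
guard corner near (array([0.559 , 0.1827, 0.2149]), array([-8.8585, -2.1427,  4.1551, 11.8715]))
basecorner (array([0.503 , 0.1605, 0.1058]), array([-0.2319, -0.0451,  0.0882,  0.3105]))
black bottle (array([ 0.8448, -0.1301,  0.1736]), array([-12.2916,  -3.8205,   5.1415,  11.5006]))
```

Run:
```python
from h import *
t=cv2.imread("pics/top0.png")[:,:,::-1];s=cv2.imread("pics/side0.png")[:,:,::-1]
crop(t,210,232,322,282,7,"pics/a.png");crop(t,210,172,296,220,9,"pics/b.png");crop(s,275,190,355,305,5,"pics/c.png");crop(s,215,205,285,285,7,"pics/d.png")
```

```text
(no output)
```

View pics/a.png

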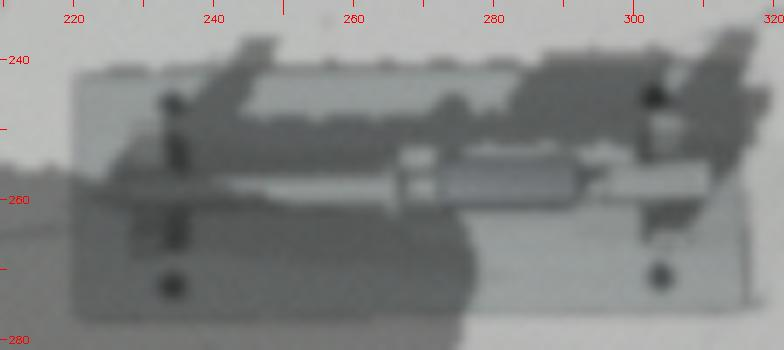

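View pics/b.png

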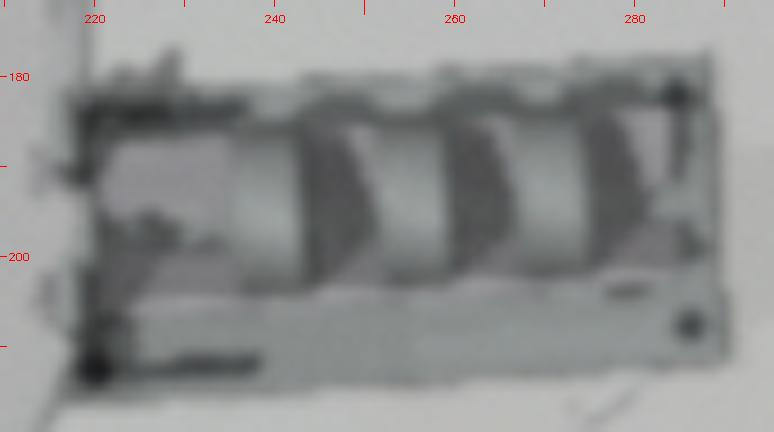

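View pics/c.png

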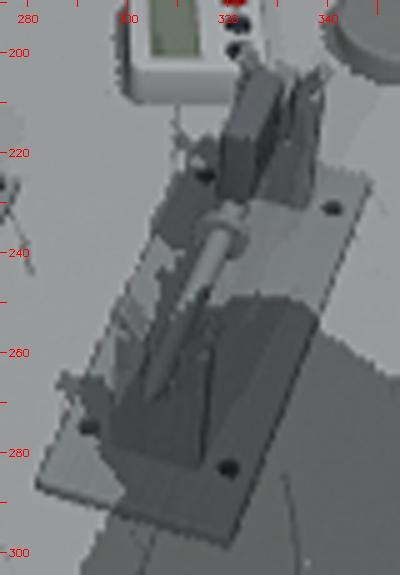

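View pics/d.png

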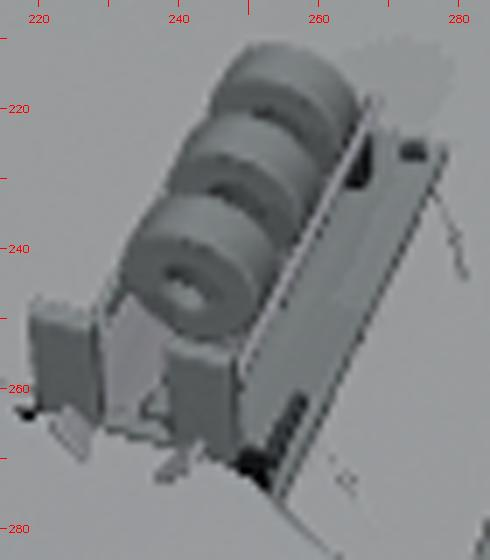

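Run:
```python
from h import *
def S(l):
    for n,a,b in l:
        P,r=tri(np.array(a,float),np.array(b,float)); print(n,P,r)
S([("cTL",(281.7,286.5),(219.8,242.2)),("cBL",(320.9,298.5),(219.8,277.2)),("cBR",(348.5,226.1),(316.4,276.1)),
("s+x f",(292.5,274.9),(234.1,246.2)),("s-x f",(320.1,283.1),(234.1,272.2)),("s+x b",(315.5,224.3),(303.1,245.2)),("s-x b",(341.1,231.1),(303.8,271.1)),
("handletop",(324.7,210.5),(282.2,257.5)),
("T screw",(273.5,225.9),(286.2,207.6)),("T corner",(278.4,225.9),(290.6,210.9)),("T corner f",(254.5,275.5),(217.8,215.4)),
])
for z in (.06,):
  for u in ((239.3,194.4),(255.5,193.5),(270.6,192.5)): print(onz("top",np.array(u),z))
print(onz("side",np.array((241.1,245.5)),.04))
```

```text
cTL [ 0.5035 -0.0163  0.0038] [-0.1415 -0.0238  0.0402  0.1623]
cBL [ 0.4299 -0.0167  0.0031] [-0.3873 -0.0535  0.093   0.4507]
cBR [ 0.431  -0.2183  0.001 ] [ 0.0865  0.0107 -0.016  -0.0858]
s+x f [ 0.4942 -0.0469  0.0065] [-0.3148 -0.051   0.0842  0.3524]
s-x f [ 0.4405 -0.0468  0.0066] [-0.1357 -0.019   0.0321  0.1535]
s+x b [ 0.4951 -0.1916  0.0074] [-0.02   -0.003   0.0044  0.02  ]
s-x b [ 0.441  -0.1921  0.0068] [-0.2208 -0.0286  0.0433  0.2225]
handletop [ 0.4679 -0.1472  0.0911] [ 0.27    0.0389 -0.0587 -0.2733]
T screw [ 0.5752 -0.1575  0.0052] [-0.1417 -0.0259  0.0384  0.1435]
T corner [ 0.5684 -0.167  -0.0007] [-0.3236 -0.058   0.0858  0.3264]
T corner f [ 0.5573 -0.0137  0.0145] [-0.9686 -0.185   0.3069  1.0995]
[ 0.5961 -0.0625]
[ 0.5975 -0.0952]
[ 0.5991 -0.1258]
[ 0.5982 -0.0521]
```

Run:
```python
from h import *
t=cv2.imread("pics/top0.png")[:,:,::-1];s=cv2.imread("pics/side0.png")[:,:,::-1]
crop(t,110,0,310,150,4,"pics/e.png");crop(s,70,100,230,240,4,"pics/f.png")
```

```text
(no output)
```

View pics/e.png

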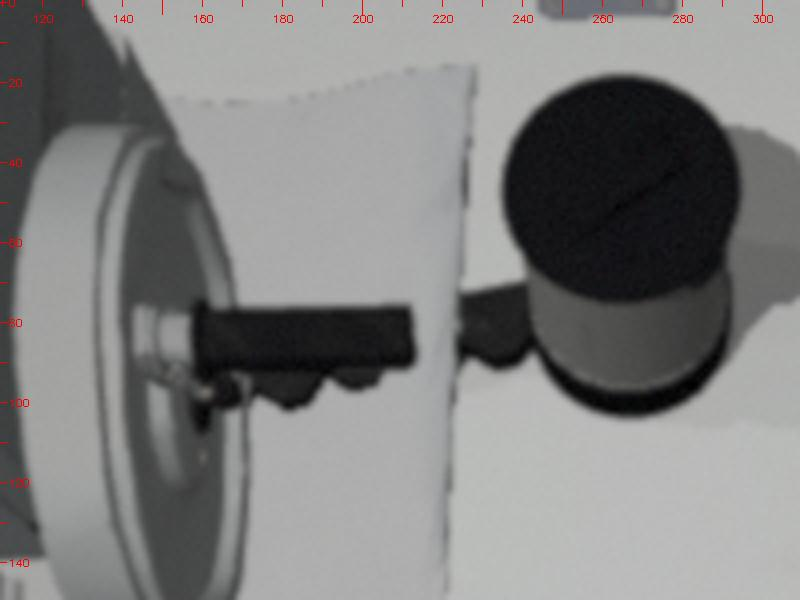

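View pics/f.png

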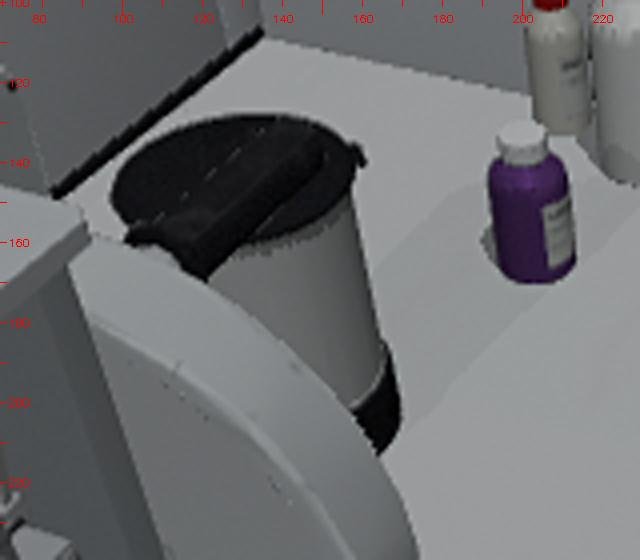

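Run:
```python
from h import *
print(tri(np.array([148.,137.]),np.array([211.,84.])), tri(np.array([128,130.]),np.array([265.,47.])))
def q(yaw): # tool down, tool x at angle yaw
    return [0,np.cos(yaw/2),np.sin(yaw/2),0]
for P,y in [((.18,.42,.36),1.149),((.45,-.05,.36),-.1),((.4677,-.1479,.25),0.003),((.4677,-.1479,.061),0),((.61,-.28,.046),.05),((.6,-.1,.046),.05)]:
    print(P,inverse_kinematics(P,q(y)))
```

```text
(array([ 0.7465, -0.0342,  0.253 ]), array([-1.9514, -0.5927,  0.8548,  1.9559])) (array([ 0.8496, -0.1193,  0.1907]), array([ 2.4379,  0.7762, -1.0452, -2.2832]))
(0.18, 0.42, 0.36) [ 1.1399  0.0194  1.8253 -0.      1.2969 -0.0091]
(0.45, -0.05, 0.36) [-0.1369  0.012   1.8328 -0.      1.2968 -0.0369]
(0.4677, -0.1479, 0.25) [-0.3305  0.1896  1.8948 -0.      1.0571 -0.3335]
(0.4677, -0.1479, 0.061) [-0.3305  0.4944  2.0169 -0.      0.6303 -0.3305]
(0.61, -0.28, 0.046) [-0.4481  0.7074  1.6052 -0.      0.829  -0.4981]
(0.6, -0.1, 0.046) [-0.1847  0.6392  1.7563 -0.      0.7461 -0.2347]
```

```bash
cat >> h.py <<'E'
def q(yaw): return [0,np.cos(yaw/2),np.sin(yaw/2),0]
def snap(tag):
    for n in ("side","top"):
        im=read_camera(n); cv2.imwrite(f"pics/{n}_{tag}.png",im[:,:,::-1])
def st(): print("t",round(get_time(),2),"tcp",get_tcp_pos(),"ft",get_ft_force(),"w",get_grip_width()*88)
E
python3 - <<'E'
from h import *
movel([.18,.42,.34],v=.35); st()
move_pose([.42,-.09,.30],q(0)); st()
move_pose([.4677,-.1475,.16],q(.005)); st()
command_gripper(.45); st(); snap("1")
t=cv2.imread("pics/top_1.png")[:,:,::-1];s=cv2.imread("pics/side_1.png")[:,:,::-1]
crop(t,200,160,360,280,4,"pics/a.png");crop(s,260,120,400,260,4,"pics/b.png")
E
```

```text
t 0.83 tcp [0.1803 0.4206 0.3397] ft [ 0.4067 -0.3951  0.0301] w 87.81246953532163
t 2.87 tcp [ 0.4202 -0.0894  0.2999] ft [ 0.1742  1.0729 -0.3668] w 88.00220460329331
t 3.54 tcp [ 0.4679 -0.1471  0.1605] ft [ 0.243  -0.059   1.0504] w 87.84626497894487
t 4.42 tcp [ 0.4677 -0.1475  0.1599] ft [-0.4424 -0.6646 -0.5377] w 39.78748541099202
```

View pics/a.png

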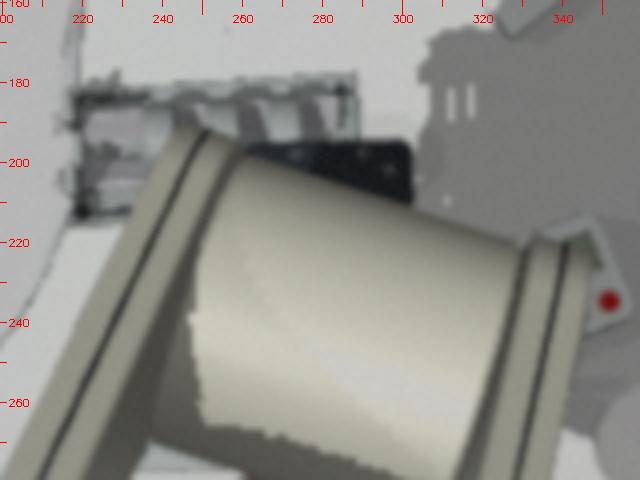

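View pics/b.png

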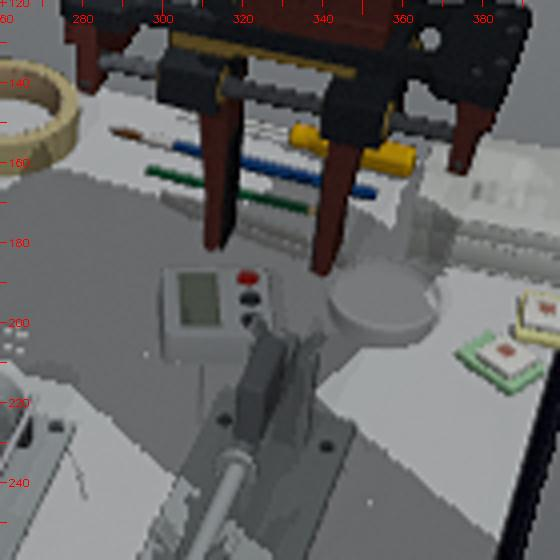

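Run:
```python
from h import *
s=cv2.imread("pics/side_1.png")[:,:,::-1].copy()
P=proj("side",np.array([[.4677,-.1475,.16],[.4677-.02,-.1475,.16],[.4677+.02,-.1475,.16]]));print(P)
print(proj("side",np.array([[.4677,-.1479,.098],[.4677-.007,-.1279,.098],[.4677+.007,-.1279,.098],[.4677-.007,-.1679,.098]])))
crop(s,295,150,365,225,8,"pics/b.png")
```

```text
[[328.057  181.1948]
 [339.0333 183.7959]
 [317.2175 178.6261]]
[[325.449  207.5252]
 [325.9737 215.2031]
 [318.6177 213.314 ]
 [332.0879 201.8995]]
```

View pics/b.png

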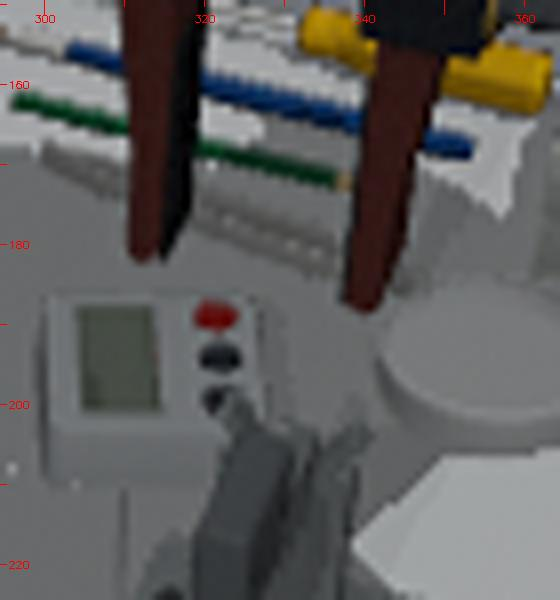

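Run:
```python
from h import *
print(proj("side",np.array([[.4877,-.1375,.16],[.4477,-.1375,.16],[.4677,-.1375,.16]])))
P=np.array([.4677,-.1479,.098])
for d in np.eye(3)*.01: print((proj("side",P+d)-proj("side",P)),(proj("top",P+d)-proj("top",P)))
```

```text
[[315.5074 181.8667]
 [337.4922 187.1229]
 [326.4303 184.4782]]
[-5.1622 -1.3033] [-0.0743 -5.2908]
[-1.5675  3.3379] [-5.2693  0.0635]
[ 0.4132 -4.0915] [ 0.0125 -0.1782]
```

Run:
```python
from h import *
print(movel([.4677,-.1479,.062],v=.12,until_force=5)); st()
command_gripper(.24); st(); snap("2")
s=cv2.imread("pics/side_2.png")[:,:,::-1]
crop(s,285,180,365,255,8,"pics/b.png")
```

```text
False
t 5.49 tcp [ 0.4681 -0.148   0.0624] ft [-0.9144 -0.8217  0.5416] w 39.708862626679185
t 6.0 tcp [ 0.4678 -0.1479  0.0621] ft [ 0.1922 -0.472   0.3653] w 21.141438817883547
```

View pics/b.png

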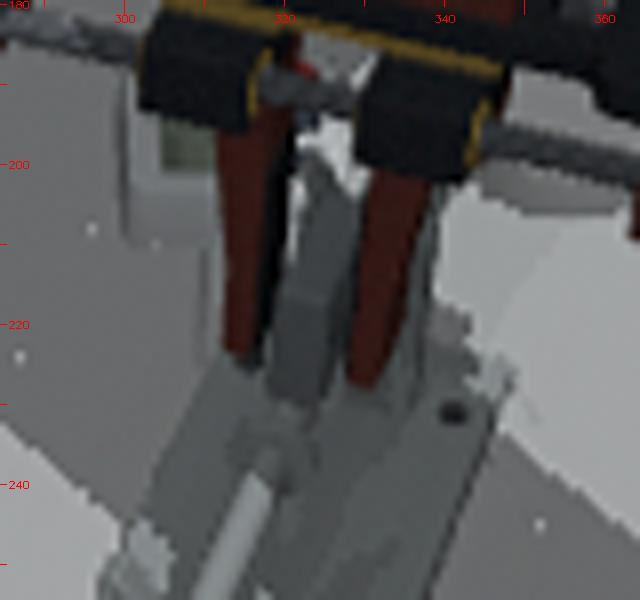

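```bash
cat >> h.py <<'E'
def ft(n=8,dt=.02):
    a=[]
    for _ in range(n): a.append(np.r_[get_ft_force()]); wait(dt)
    return np.mean(a,0)
E
python3 - <<'E'
from h import *
b=ft(); print(b)
for w in (18,17,16,15.3,14.8):
    command_gripper(w/88); print(w,get_grip_width()*88,ft(4)-b,get_time())
E
```

```text
[-0.2059 -0.3109  0.1332]
18 18.05177928878996 [-0.2015  0.9244  0.1481] 6.5917
17 17.320965518586338 [ 0.3359  0.6451 -0.0134] 6.8833
16 16.05929920944372 [ 0.3757  0.893  -0.0011] 7.175
15.3 15.213280038121631 [-0.1562  0.4667 -0.3959] 7.4583
14.8 14.590176927680192 [-0.3657  0.3692 -0.826 ] 7.7417
```

Run:
```python
from h import *
command_gripper(0.0); st(); f0=ft(10); print(f0, get_ft_torque())
p=np.r_[get_tcp_pos()]; print(p)
movel([.4678,-.1479,.070],v=.05); st(); print(ft(6)-f0)
movel([.4678,-.1479,.127],v=.1); st(); print(ft(10)-f0,get_ft_torque()); snap("3")
s=cv2.imread("pics/side_3.png")[:,:,::-1]
crop(s,265,150,365,255,6,"pics/b.png")
```

```text
t 7.96 tcp [ 0.4675 -0.1479  0.0619] ft [-1.356   0.2944 -0.2053] w 13.616040279901341
[-0.9788 -0.2187 -0.5155] [-0.0391  0.2669 -0.0458]
[ 0.4675 -0.1479  0.0619]
t 8.43 tcp [ 0.4677 -0.1479  0.0704] ft [-2.1981  0.2676 -0.129 ] w 14.049424916172425
[-1.166   0.6527  0.6416]
t 9.25 tcp [ 0.4677 -0.1479  0.1268] ft [ 0.0859  0.2789 -1.2852] w 13.729205649773448
[ 0.8802  0.0717 -0.8352] [-0.0936  0.0343 -0.0165]
```

View pics/b.png

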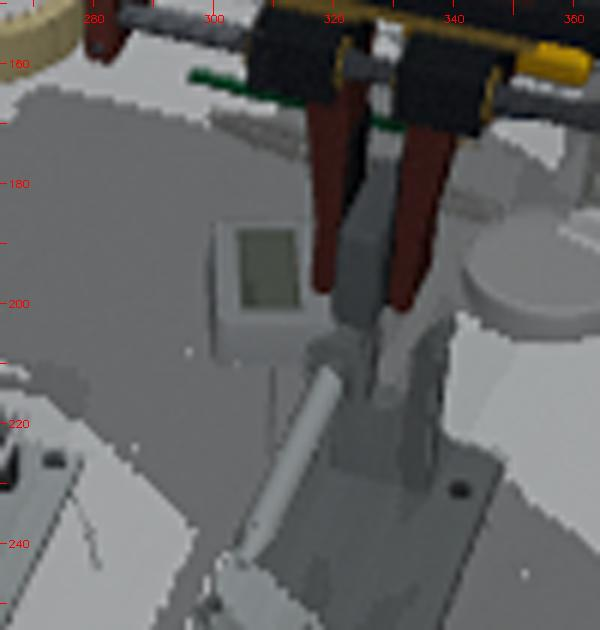

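Run:
```python
from h import *
s=cv2.imread("pics/side_3.png")[:,:,::-1]
t=cv2.imread("pics/top_3.png")[:,:,::-1]
crop(s,285,195,345,255,10,"pics/b.png"); crop(t,190,200,290,280,7,"pics/a.png")
h=np.array([.4677,-.1479,.145]); e=np.array([-.005,1,0])
for nm,a,z in (("tip",.12,-.025),("taper",.107,-.025),("collar",.035,-.025),("htop+",.02,.018),("tail",-.057,-.025)):
    P=h+e*a+[0,0,z]; print(nm,proj("side",P),proj("top",P))
```

```text
tip [305.721  242.4432] [217.8545 257.8956]
taper [308.1771 237.2082] [224.8524 257.776 ]
collar [320.7854 210.3341] [263.6615 257.1128]
htop+ [325.0278 186.3413] [271.2591 256.1471]
tail [334.7903 180.483 ] [313.3778 256.2633]
```

View pics/b.png

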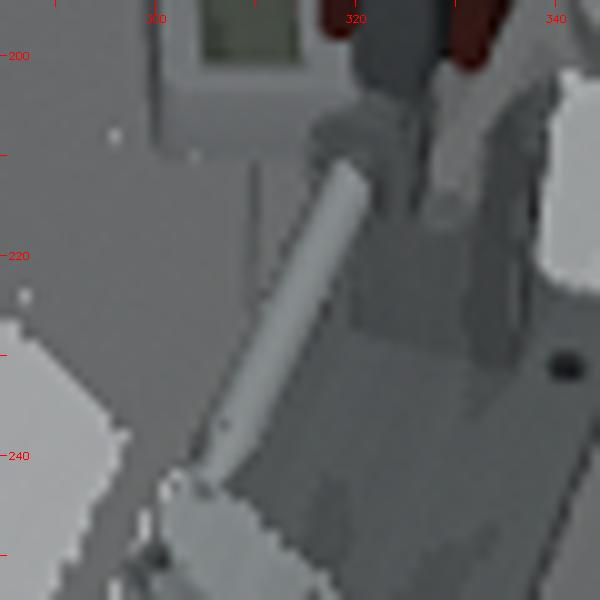

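View pics/a.png

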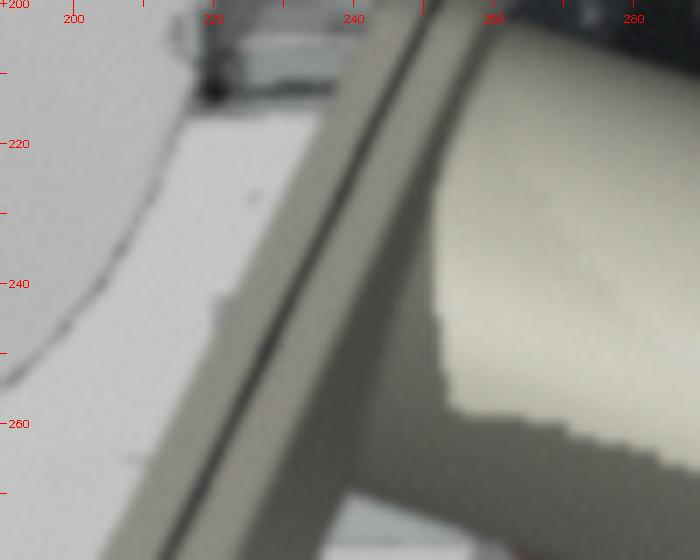

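```bash
cat > ov.py <<'E'
from h import *
import sys
ox,oy,lean=map(float,sys.argv[1:4]); rs=list(map(float,sys.argv[4:7]))
e=np.array([-np.sin(lean),np.cos(lean),0]);l=np.array([-np.cos(lean),-np.sin(lean),0]);O=np.array([ox,oy,0])
W=lambda a,b,z:O+a*e+b*l+np.array([0,0,z])
th=np.linspace(0,2*np.pi,60)
curves=[[W(a,b,z) for a,b in((-.085,-.037),(.085,-.037),(.085,.037),(-.085,.037),(-.085,-.037))] for z in (0,)]
for r in rs:
    for d in(-.008,.008): curves.append([W(r+d,.02*np.cos(t),.04+.02*np.sin(t)) for t in th])
    curves.append([W(r+.008,.0075*np.cos(t),.04+.0075*np.sin(t)) for t in th])
def draw(n,x0,y0,x1,y1,s,fn,src):
    im=cv2.imread(src)
    c=cv2.resize(im[y0:y1,x0:x1],None,fx=s,fy=s,interpolation=cv2.INTER_CUBIC)
    for cu in curves:
        p=(proj(n,np.array(cu))-[x0,y0]+.5)*s
        cv2.polylines(c,[np.round(p).astype(int)],False,(0,0,255),1)
    cv2.imwrite(fn,c)
draw("top",205,170,305,222,8,"pics/ova.png","pics/top0.png")
draw("side",210,200,290,285,7,"pics/ovb.png","pics/side0.png")
E
python3 ov.py .6005 -.0803 .05 .018 -.0155 -.046
```

View pics/ova.png

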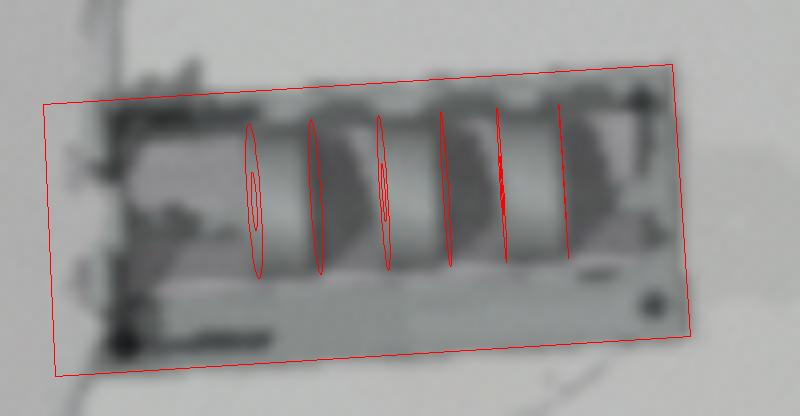

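View pics/ovb.png

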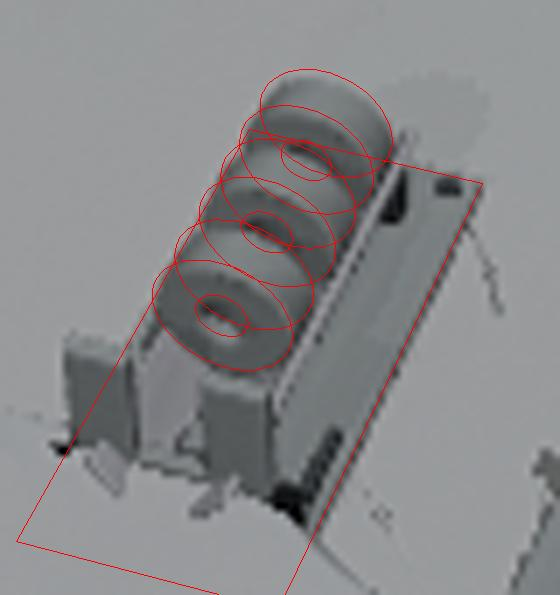

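Run:
```python
from h import *
O=np.array([.6008,-.0803,0]);lean=.053
e=np.array([-np.sin(lean),np.cos(lean),0]);l=np.array([-np.cos(lean),-np.sin(lean),0])
for u,b in (((218.5,248.1),-.027),((248.1,254.9),.027)):
    for z in (.061,):
        xy=onz("side",np.array(u),z); d=xy-O[:2]; print(xy,d@e[:2],d@l[:2])
for p in (.04,.05,.06): print(p,proj("top",O+p*e+[0,0,.061]), proj("side",O+p*e-.027*l+[0,0,.061]),proj("side",O+p*e+.027*l+[0,0,.061]))
```

```text
[ 0.6238 -0.0133] 0.06567842393321388 -0.026495780475170753
[ 0.5679 -0.0175] 0.06449589597836158 0.029573704436397355
0.04 [228.3128 193.2166] [223.8905 238.3758] [251.6028 245.0805]
0.05 [223.3753 193.5444] [221.7193 242.0874] [249.6402 248.9028]
0.06 [218.4385 193.8721] [219.5109 245.8628] [247.6434 252.7917]
```

```bash
cat >> h.py <<'E'
O=np.array([.6003,-.0803,0]);LEAN=.052
E_=np.array([-np.sin(LEAN),np.cos(LEAN),0])
def hp(a,z,b=0): # TCP for handle at trough coord a, handle height z
    return list(O+a*E_+b*np.array([-np.cos(LEAN),-np.sin(LEAN),0])+[0,0,z-.018])
E
python3 - <<'E'
from h import *
move_pose(hp(-.19,.140),q(LEAN)); st()
movel(hp(-.19,.065),v=.1); st(); print(get_ee_rot()); snap("4")
s=cv2.imread("pics/side_4.png")[:,:,::-1]
t=cv2.imread("pics/top_4.png")[:,:,::-1]
crop(s,235,170,335,255,7,"pics/b.png"); crop(t,230,170,330,240,7,"pics/a.png")
h=np.array(get_tcp_pos())+[0,0,.018]
for nm,a,z in (("tip",.12,-.025),("taper",.107,-.025),("collar",.035,-.025)):
    P=h+E_*a+[0,0,z]; print(nm,proj("side",P),proj("top",P))
for a in (-.054,-.038): print(proj("side",O+a*E_+[0,0,.04]),proj("top",O+a*E_+[0,0,.04]))
E
```

```text
t 10.29 tcp [ 0.6087 -0.2691  0.1211] ft [-0.1418  0.6826 -0.4062] w 13.918672013552058
t 11.19 tcp [ 0.6106 -0.2702  0.0474] ft [ 0.6761 -0.6608 -0.6423] w 13.953335199529288
[0.0002 0.9997 0.026  0.0004]
tip [258.5476 211.617 ] [282.7868 191.3185]
taper [260.7257 207.5847] [289.084  190.9068]
collar [272.0517 186.6171] [323.9815 188.6254]
[256.0336 217.1723] [274.9066 192.1804]
[253.2272 222.379 ] [267.1656 192.6865]
```

View pics/b.png

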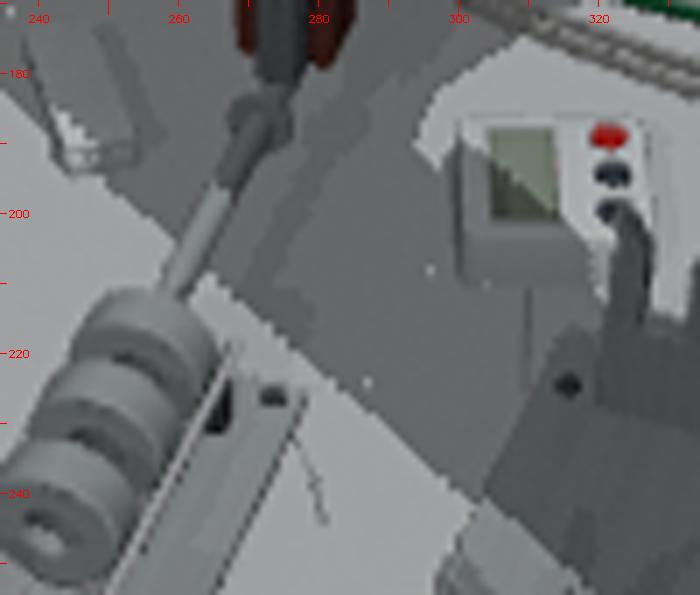

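View pics/a.png

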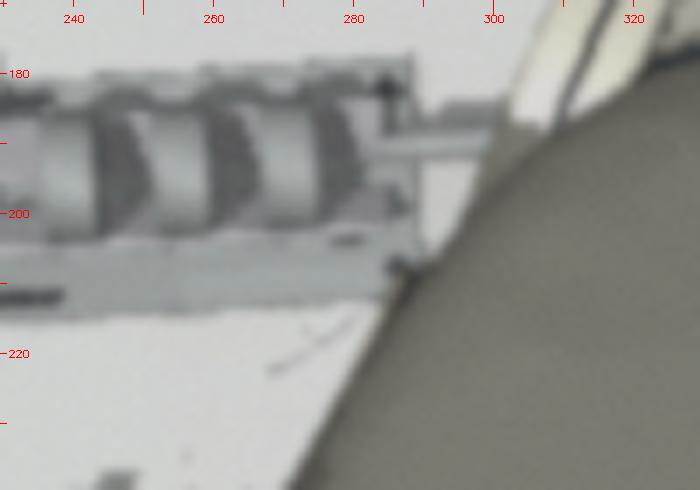

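Run:
```python
from h import *
t=cv2.imread("pics/top_4.png")[:,:,::-1]
crop(t,232,172,306,212,10,"pics/a.png")
```

```text
(no output)
```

View pics/a.png

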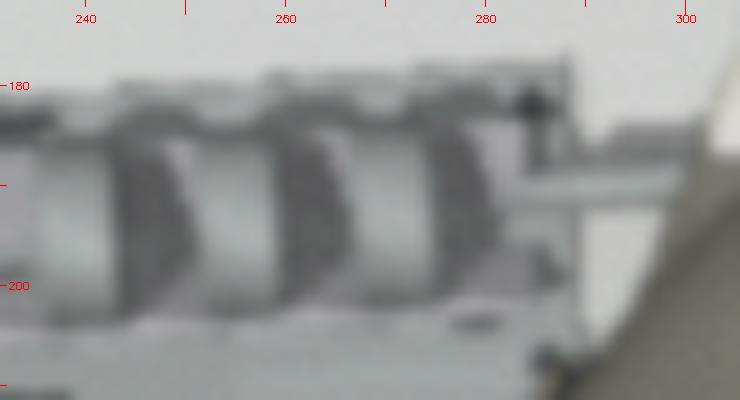

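Run:
```python
from h import *
move_pose(hp(-.19,.065,.001),q(LEAN+.005)); wait(.2); f0=ft(8); st()
for a in (-.165,-.140):
    r=movel(hp(a,.065,.001),v=.03,until_force=4); f=ft(5)-f0; print(a,r,get_tcp_pos(),f,round(get_time(),2))
    if r: break
snap("5")
s=cv2.imread("pics/side_5.png")[:,:,::-1]
t=cv2.imread("pics/top_5.png")[:,:,::-1]
crop(s,215,180,305,265,7,"pics/b.png"); crop(t,222,172,306,212,9,"pics/a.png")
```

```text
t 11.88 tcp [ 0.6092 -0.2701  0.047 ] ft [ 0.3958  0.1118 -0.6275] w 13.460245910573706
-0.165 False [ 0.6079 -0.2453  0.047 ] [-0.1012  0.2703  0.3665] 12.94
-0.14 False [ 0.6066 -0.2204  0.047 ] [0.2407 0.1717 0.0964] 14.01
```

View pics/b.png

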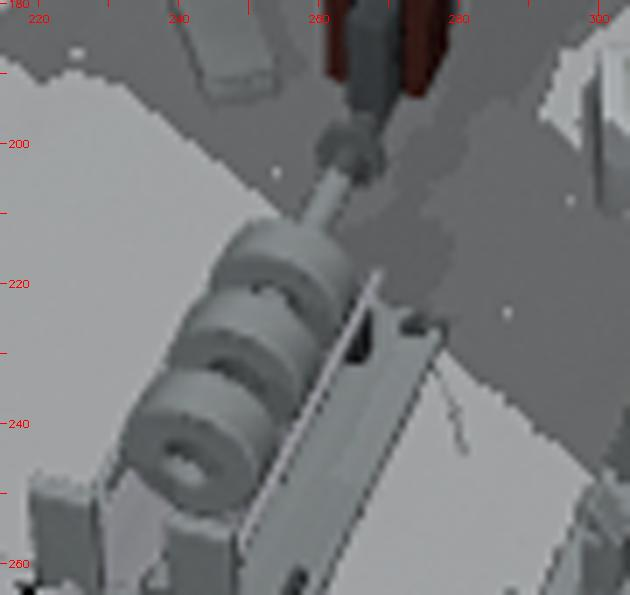

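View pics/a.png

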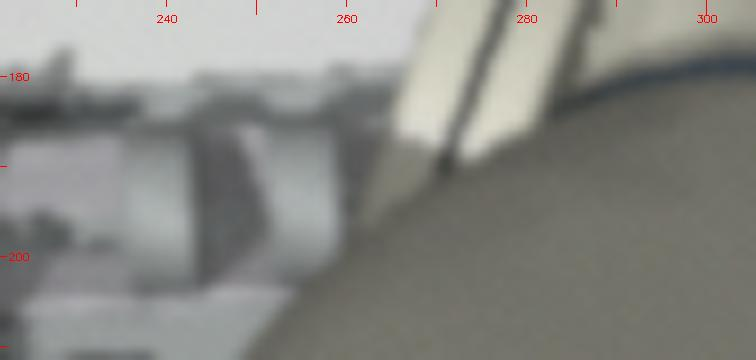

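Run:
```python
from h import *
f0=ft(8)
for a in (-.115,-.095,-.07,-.05):
    r=movel(hp(a,.065,.001),v=.03,until_force=4); f=ft(5)-f0; print(a,r,get_tcp_pos(),f,round(get_time(),2))
    if r: break
snap("6")
s=cv2.imread("pics/side_6.png")[:,:,::-1]
crop(s,205,180,295,270,7,"pics/b.png")
```

```text
-0.115 False [ 0.6053 -0.1954  0.047 ] [-0.1578  0.0146  0.1036] 15.31
-0.095 False [ 0.6043 -0.1754  0.047 ] [-0.1315 -0.3745  0.178 ] 16.21
-0.07 False [ 0.6029 -0.1504  0.047 ] [-0.0211 -0.4353  0.0971] 17.27
-0.05 False [ 0.6018 -0.1303  0.047 ] [-0.078  -0.1676 -0.1788] 18.18
```

View pics/b.png

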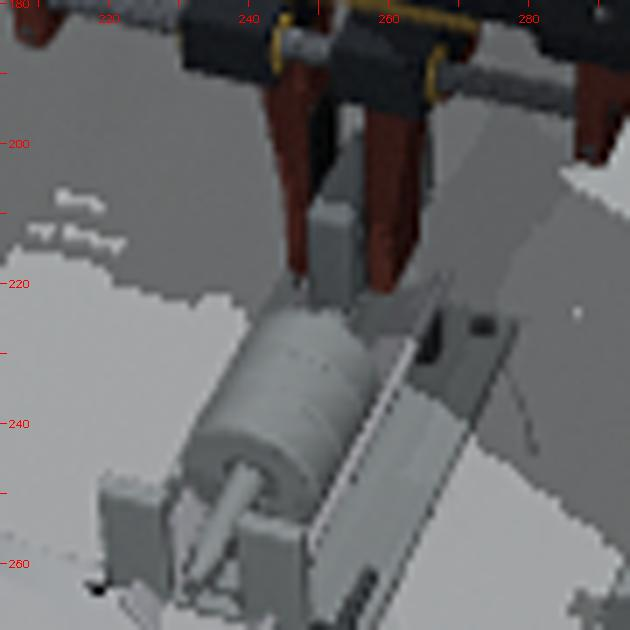

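Run:
```python
from h import *
f0=ft(12); print(f0)
r=movel(hp(-.012,.065,.001),v=.008,until_force=5)
for i in range(6): print(r,get_tcp_pos(),np.r_[get_ft_force()]-f0,round(get_time(),2)); wait(.05)
print(ft(10)-f0)
np.save("f0.npy",f0)
```

```text
[ 0.3416  0.0797 -1.208 ]
True [ 0.6004 -0.1029  0.0467] [ 0.471  -2.4939  1.5407] 21.56
True [ 0.6002 -0.103   0.0465] [-0.1913 -2.5215  0.8942] 21.61
True [ 0.6002 -0.103   0.0464] [ 0.5445 -1.567   0.6863] 21.66
True [ 0.6001 -0.103   0.0463] [ 0.574  -1.7233  1.0226] 21.71
True [ 0.6001 -0.103   0.0463] [ 0.0111 -2.3794  1.7991] 21.76
True [ 0.6001 -0.103   0.0463] [ 0.2574 -1.7404  1.2909] 21.81
[ 0.6097 -1.7039  0.4815]
```

Run:
```python
from h import *
f0=np.load("f0.npy")
p=np.array([.6001,-.103,.0467])
for k in range(12):
    p=p+E_*.0003
    movel(list(p),v=.006); f=ft(6,.02)-f0; print(k,np.r_[get_tcp_pos()],f,round(get_time(),2))
    if f[1]<-5.5: break
```

```text
0 [ 0.5999 -0.1029  0.0465] [ 0.3773 -3.8744 -1.6998] 22.38
1 [ 0.5999 -0.1028  0.0466] [ 0.7622 -6.0424 -2.6834] 22.73
```

Run:
```python
from h import *
f0=np.load("f0.npy")
for k in range(5): print(np.r_[get_tcp_pos()],ft(10,.02)-f0,round(get_time(),2))
snap("7")
s=cv2.imread("pics/side_7.png")[:,:,::-1]
crop(s,205,180,295,270,7,"pics/b.png")
```

```text
[ 0.5999 -0.1028  0.0466] [ 0.2984 -5.353  -2.5489] 22.89
[ 0.5999 -0.1028  0.0465] [ 0.3836 -5.7066 -2.5638] 23.06
[ 0.6    -0.1028  0.0466] [ 0.1339 -5.742  -2.1   ] 23.23
[ 0.5999 -0.1028  0.0466] [ 0.1594 -5.7107 -2.7731] 23.39
[ 0.6    -0.1028  0.0466] [ 0.453  -5.777  -2.4607] 23.56
```

View pics/b.png

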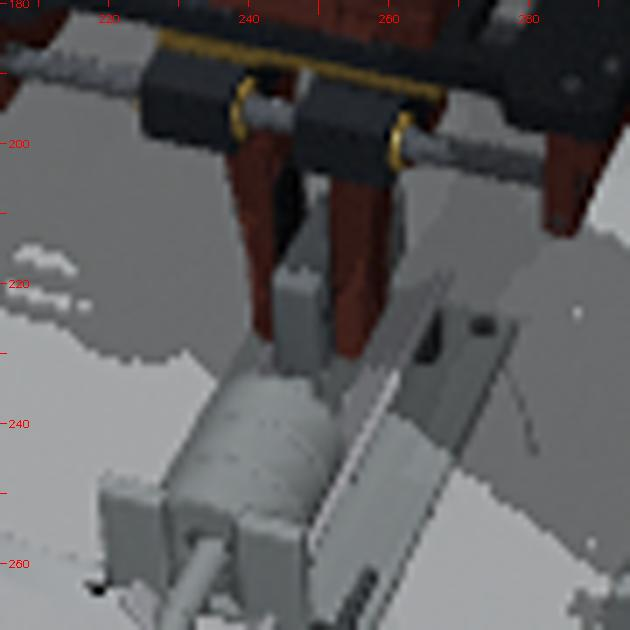

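Run:
```python
from h import *
f0=np.load("f0.npy")
p=np.array([.6001,-.103,.0467])-E_*.0002
movel(list(p),v=.01); print(ft(5)-f0)
p[2]=.056; movel(list(p),v=.03); print(ft(5)-f0); st()
p[2]=.105; movel(list(p),v=.06); print(ft(8)-f0); st(); snap("8")
s=cv2.imread("pics/side_8.png")[:,:,::-1]
crop(s,195,150,295,255,6,"pics/b.png")
```

```text
[-0.5604 -1.705  -0.4829]
[-0.1733  0.0781 -1.2788]
t 24.53 tcp [ 0.6001 -0.103   0.056 ] ft [ 0.9041 -0.5749 -2.5841] w 14.172767099221389
[-0.208  -0.0649 -1.568 ]
t 25.63 tcp [ 0.5997 -0.1031  0.1045] ft [-1.1107 -0.241  -3.1593] w 13.892837428859263
```

View pics/b.png

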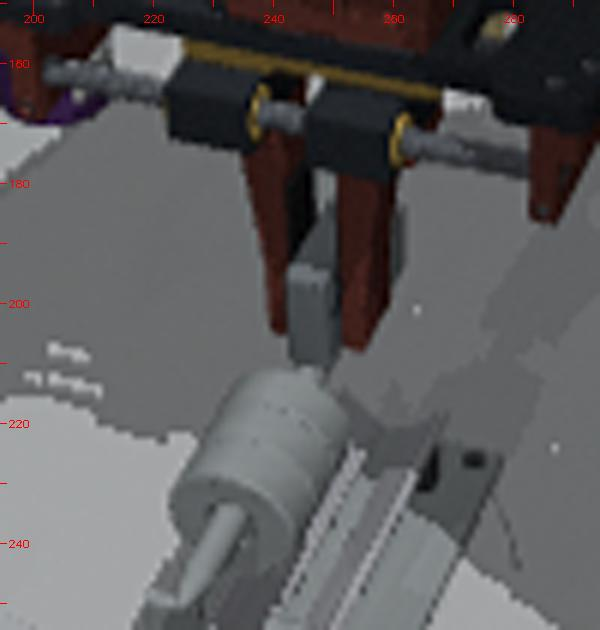

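Run:
```python
from h import *
h=np.array(get_tcp_pos())+[0,0,.018]
s=cv2.imread("pics/side_8.png")[:,:,::-1].copy()
for pit in (0,-.02,.02):
    ee=E_+np.array([0,0,pit])
    print(pit,[proj("side",h+ee*a+[0,0,-.025]) for a in (.12,.107,.083)])
crop(s,205,215,265,260,12,"pics/b.png")
```

```text
0 [array([224.8968, 249.8276]), array([227.9144, 244.5267]), array([233.3014, 235.0635])]
-0.02 [array([224.9983, 250.8157]), array([227.9983, 245.4073]), array([233.3576, 235.7455])]
0.02 [array([224.7949, 248.8354]), array([227.8302, 243.6429]), array([233.2451, 234.3797])]
```

View pics/b.png

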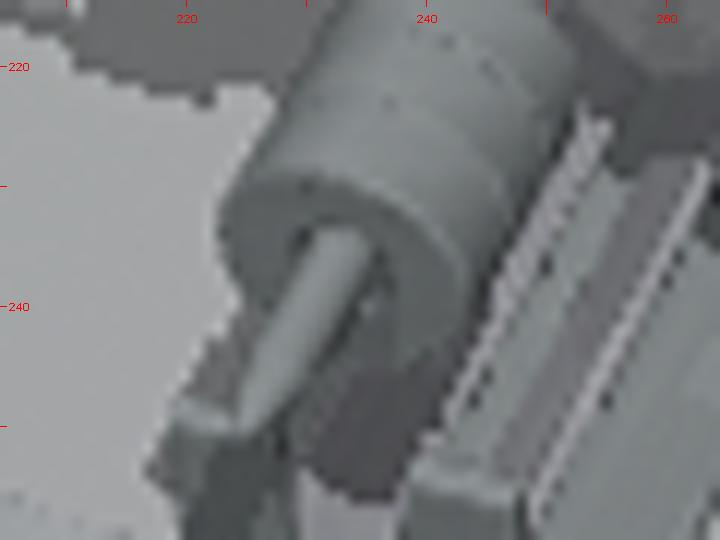

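Run:
```python
from h import *
p=list(get_tcp_pos()); p[2]=.135; movel(p,v=.06)
movel([.4675,-.1479,.135],q(.005),v=.06); st(); wait(.2); st(); snap("9")
s=cv2.imread("pics/side_9.png")[:,:,::-1]
crop(s,275,150,355,255,6,"pics/b.png")
h=np.array(get_tcp_pos())+[0,0,.018]; ee=np.array([-.005,1,0])
print([proj("side",h+ee*a+[0,0,-.025]) for a in (.12,.107,.083)])
```

```text
t 28.86 tcp [ 0.4677 -0.1478  0.135 ] ft [-0.5078 -0.9705 -2.7311] w 14.124128851502057
t 29.06 tcp [ 0.4676 -0.1479  0.135 ] ft [ 0.5498  0.5084 -1.1784] w 14.276804633565849
[array([306.0312, 239.0223]), array([308.5011, 233.7909]), array([312.9086, 224.4557])]
```

View pics/b.png

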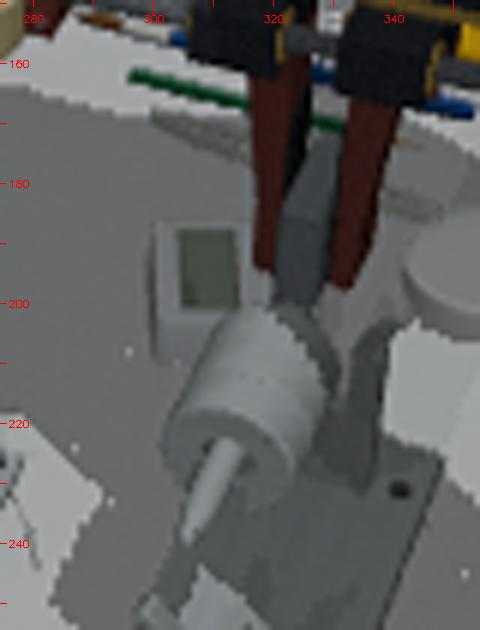

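Run:
```python
from h import *
f0=ft(10)
r=movel([.4676,-.1479,.085],v=.06,until_force=6); print(r,ft(5)-f0); st()
if not r:
    r=movel([.4676,-.1479,.066],v=.03,until_force=5); print(r,ft(5)-f0); st()
if not r:
    r=movel([.4676,-.1479,.0605],v=.008,until_force=4); print(r,ft(8)-f0); st()
snap("10")
s=cv2.imread("pics/side_10.png")[:,:,::-1]
crop(s,275,170,355,290,5,"pics/b.png")
```

```text
False [-0.6981 -0.1211 -0.6093]
t 30.39 tcp [ 0.4675 -0.1479  0.0852] ft [-0.8159  0.6404 -2.603 ] w 14.077344468907258
False [-1.1405 -0.4001 -0.1218]
t 31.26 tcp [ 0.4675 -0.1479  0.066 ] ft [-1.3151 -0.3335 -3.6131] w 13.641349364552836
True [-0.3011 -0.0429  7.6278]
t 31.93 tcp [ 0.4676 -0.1479  0.0619] ft [ 0.6967 -0.8467  4.9232] w 13.956758003789233
```

View pics/b.png

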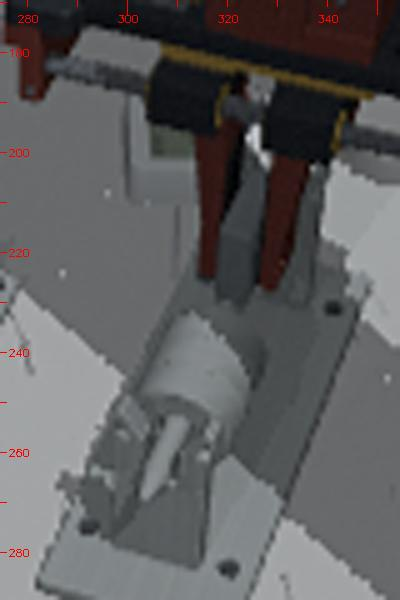

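Run:
```python
from h import *
command_gripper(.22); print(ft(5)); st()
command_gripper(.4); st(); snap("11")
s=cv2.imread("pics/side_11.png")[:,:,::-1]
crop(s,275,170,355,290,5,"pics/b.png")
movel([.4676,-.1479,.16],v=.08); st()
```

```text
[-0.0334 -0.0435  0.0649]
t 32.45 tcp [ 0.4662 -0.1475  0.061 ] ft [ 0.0186 -0.4632 -0.5163] w 18.919453174245348
t 32.92 tcp [ 0.4662 -0.1475  0.0611] ft [ 1.1315 -1.3624  0.0517] w 35.055257153230315
t 34.41 tcp [ 0.4672 -0.1478  0.1595] ft [ 0.2648  0.9942 -0.0722] w 35.27942041316795
```

View pics/b.png

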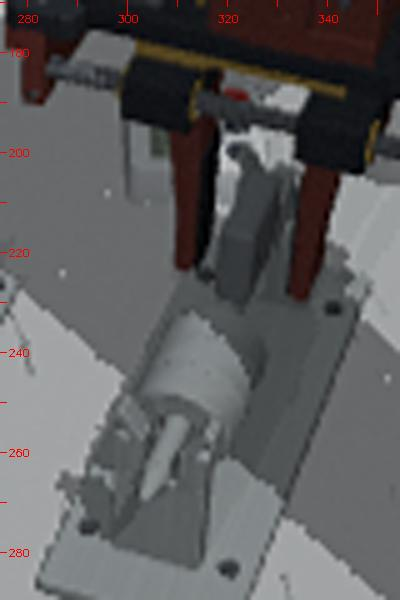

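Released, with the rod upright in both forks. I'll retreat towards the base and take both views before handing in.

Run:
```python
from h import *
movel([.4676,-.1479,.26],v=.2); move_pose([.33,.22,.33],q(.5)); wait(.3); st(); snap("12")
s=cv2.imread("pics/side_12.png")[:,:,::-1];t=cv2.imread("pics/top_12.png")[:,:,::-1]
crop(s,210,180,365,300,5,"pics/b.png");crop(t,200,160,360,280,5,"pics/a.png")
for n,b in(("handletop",[.4677,-.1479,.098]),): print(proj("side",np.array(b)),proj("top",np.array(b)))
```

```text
t 36.84 tcp [0.3303 0.2196 0.3299] ft [ 0.1061  0.708  -0.1228] w 35.253116700816136
[325.449  207.5252] [282.5306 257.1872]
```

View pics/a.png

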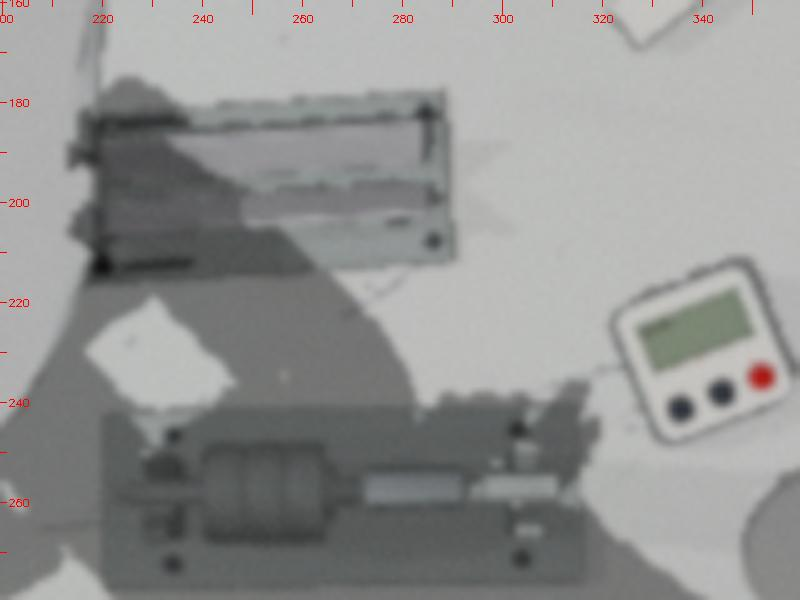

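View pics/b.png

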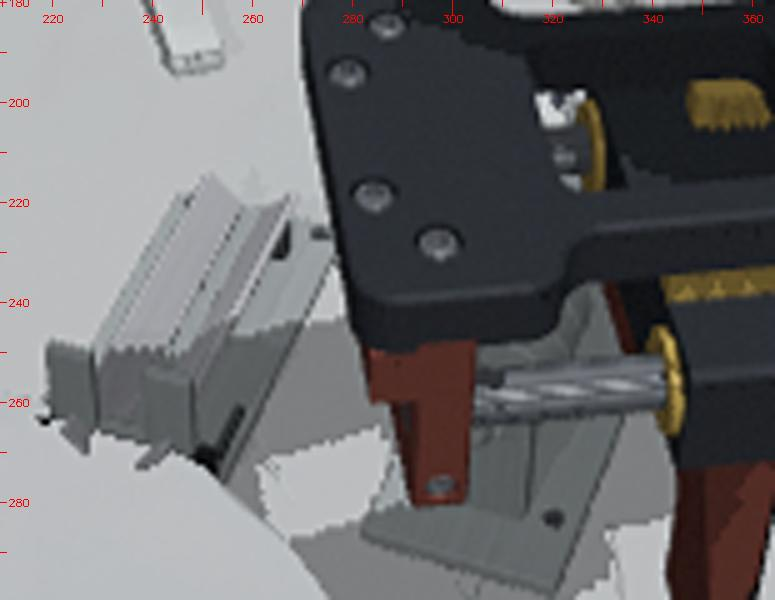

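Run:
```python
from h import *
job_done(); print(get_time())
```

```text
the job is handed in; nothing more can be done
the job is handed in; nothing more can be done
```

I handed the job in at about 37 s. The loaded rod is back in its stand, released, with all three rings on it. No verdict was reported.

- **Grasp and threading:** I located the stand, rod, trough and rings from the two views and took the rod by its handle. I threaded all three rings with no axial force change above about 0.5 N.
- **Pressing:** The end plate was felt about 5 mm past the middle of its range. I held about 5.3–6.0 N axially for about 1.1 s on the wrist sensor, with 2–3 N vertical alongside. No wrist reading came near 18 N.
- **Lift and return:** All three rings came up together, their centres at about 95 mm by my estimate. I set the rod down at its original height (tool centre at 61.9 mm), with about 7.6 N of set-down force.
- **Last checks:** In the final top picture the handle sits at about the same pixels as at the start. The rings lie between the collar and the front fork, the trough is empty, and the timer has not moved. The covered dish and white case, partly visible, look undisturbed. The gripper is well clear.
- **Disagreements:**
  - Early triangulation put the top of the handle about 7 mm lower than the text says. Its bottom edge, the finger positions and the seating height all fitted the given height, so I used that.
  - In the final side view the arm blocked the handle and most of the stand, so the final check there rests on the top picture and an earlier side picture taken just after release.

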